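# Unhook the flour pail from the keeper hook and stand it on the scale

## Task

Take the steel pail off the yellow hook on the side of the flour sifter and stand it upright in the middle of the steel platform of the blue bench scale. Holding the pail by its bail, use the bail bar itself to press the hook's sprung keeper up and open, feeling your way without forcing keeper or hook, draw the bail out over the hook's tip so that the keeper snaps shut behind it, then set the pail down without dropping it and let go. Leave the bowl, the tray and the jar where they are.

Things in the scene. Friction and masses are not known exactly. Their poses are not given: they have to be found in the camera images.
- hook: Yellow J-hook, 14 mm wide (x), on a carriage that slides up and down on springs in a grey bracket at the sifter's side. Origin: carriage centre, 20 mm off the sifter's face. y points out to the hook's open mouth, z up. It sinks 2.4 mm per N of load; as the pail's weight comes off, the hook follows up 5 to 20 mm to a rigid top stop. The hook takes 25 N at most from the bail.
- sifter: Steel flour sifter, fixed, 240 x 200 mm, 275 mm high (lid handle to 295), turned like the hook. Origin: centre of its underside. The hook's bracket is bolted to its +y face (100 mm from the origin), at heights that differ by 20 mm from time to time.
- hook_seat (a point): Where the centre of the hung bail bar rests, in the hook's bowl (inner radius 11 mm): at (0, 85, -5) mm in the hook's frame. Axes as the hook. The hook's metal goes down to 15 mm below this point.
- hook_tip (a point): Middle of the flat top of the hook's tip (10 mm thick in y, 14 mm wide), which stands in front of the bowl: at (0, 16, 13.5) mm from hook_seat. Its outside is 21 mm in front of hook_seat. Axes as the hook. The bail bar must pass over it.
- keeper: The hook's sprung safety keeper: bright steel plate 16 mm wide, 3 mm thick, closing the mouth from above. Origin: its pivot pin, (0, -28, 20) mm from hook_seat. Pressed from below it swings up about x, 0.31 rad to its stop; a spring shuts it. The bail bar meets it 12 mm above the seat, starts it at 3.5 N; at 8.5 N the bar is high enough to pass the tip, at 10 N the keeper is at its stop. Above 15 N it bends.
- keeper_lip (a point): Centre of the rolled lip (6 mm round) at the keeper's free end, 55 mm out from the pivot; shut, at (0, 27, 17) mm from hook_seat, just in front of and above the hook's tip. A bar drawn outwards over the tip meets the lip, pushes it up (4 to 8 N) and slips out below it; the keeper then snaps shut.
- pail_bail (a point): Middle of the crossbar of the pail's rigid stirrup bail (10 mm round steel bar), 160 mm above the pail's underside. The crossbar runs along x; hung, x lies along the hook's x and the hook passes through the stirrup within 6 mm of its middle. Pail and bail weigh 0.3 to 0.95 kg, not known beforehand.
- bail_leg (a point): Middle of one of the stirrup's two upright legs, 22 mm below the crossbar's axis and 23.5 mm along +x from its middle; the other is at -23.5 mm. The legs (10 mm round) are 57 mm wide over the outside, 37 mm inside, and straight down to 44 mm below the crossbar, then splay to the rim. Grasp across both legs from above.
- pail_foot (a point): Centre of the pail's underside, 160 mm below pail_bail; z is the pail's upright axis. Steel pail, 96 mm across its rim, 80 mm at the foot, 95 mm high without the bail.
- scale_top (a point): Centre of the top face of the blue bench scale's steel platform, 170 mm (x) x 180 mm (y), 52 mm above the bench, z up. The scale is fixed; its body (250 x 200 mm, 40 mm high) reaches 155 mm from this point towards its -x.
- bowl: Terracotta bowl, 110 mm across, 55 mm high, loose on the bench. Bystander. Origin: centre of its underside.
- tray: Dark wooden tray, 160 x 240 x 50 mm, loose on the bench. Bystander. Origin: centre of its underside.
- jar: White jar with lid, 60 mm across, 90 mm high, loose on the bench. Bystander. Origin: centre of its underside.
Not all that is in view belongs to the job. What is shaped like the part that bears pail_bail but green is not meant.

How it is judged:
By the outcome, as a careful person would: the job done as asked, in the order asked, and still so for the second after the job is handed in, with the robot touching nothing.
It also fails if it takes over 72 s, if anything falls off the work surface, if the arm or the gripper's body presses on something with over 40 N, if the wrist force passes 120 N, or if a joint passes its speed limit or range.

## Robot

A 6-joint arm with a two-finger parallel gripper is mounted at the origin on the work surface. World frame = base frame: x ahead of the robot, y to its left, z up, the work surface at z = 0. Lengths are in m, angles in rad, forces in N, time in s.
With the tool pointing down it reaches from about 0.325 to 0.775 m from the base axis. Payload 5.5 kg.
Tool frame: the origin (TCP) lies on the centre line of the jaws, within the pads' length; the fingertips stand 8 mm ahead of it and the grasp point (between the pads) lies 11 mm behind it (ctrl.nose_length is the distance from the TCP to the fingertips, in m); z points along the fingers, y is the direction in which the jaws open and shut (so a half turn about z gives the same grasp; the last joint's range is limited). The gripper opens to 88 mm and grips with 3 to 60 N. Pads are 20 mm wide; open, the fingers measure 115 mm over their backs; the gripper's body (75 mm by 178 mm) begins 61 mm behind the grasp point.
Start: joints at [-1.312, 0.091, 1.231, -0, 1.82, -0.057], TCP at [0.186, -0.57, 0.231] pointing down, gripper open.
Joint ranges: [-2.87, 2.87], [-0.86, 2.18], [0.17, 2.46], [-1.51, 4.65], [0.06, 2.69], [-2.65, 2.65]. Speed limits (rad/s): [2.57, 2.57, 3.01, 3.14, 3.14, 3.14].

## Interface

Orientations are given as a unit quaternion [x, y, z, w].
In Python, from bench import ctrl gives the robot as it stands.
- The arm moves only by the tool send_rows, never from a script. Its argument "series" is one flat list of numbers, 6 for each row, row after row: the shift along the world's x, y, z in units of 40 mm (1.0 is 40 mm), then the turn, a rotation vector about the world's x, y, z in units of 5 degrees (1.0 is 5 degrees). In form: [x, y, z, ax, ay, az, x, y, z, ax, ay, az, ...]. A call has exactly 10 rows; each row shifts and turns the pose as measured when the row begins; what a row does not reach is not made up. A row lasts 1/8 s, in which the tool goes at most 62.5 mm and 10.7 degrees, less where a joint would pass 70% of its speed; a pose out of reach is approached as far as the arm can. A call is refused whole if a number of a shift passes 1 or a number of a turn 1, either way. A call with a gripper value outside its range is refused whole. "gripper" is the closure, from -1 (fully open) to 1 (shut), so that 0 is half open, set as the call begins (left out, the last holds). The fingers move at their own pace and stop on an object; "newtons" is the grip in N (left out, the last holds). Time passes only in rows, so rows that do not move let the fingers close, or fill a call up. It gives the time, the measured TCP pose, the force and the opening at its end, in the units of the state.
- ctrl.read_state(): the state, without advancing time (a new reading comes with each control period).
- ctrl.grab_frame(name): name is "scene" or "top" or "wrist"; returns the picture (400x640x3 uint8, red, green, blue); there is no depth.
- ctrl.calibration(name): a dict with "vfov" (degrees; the focal length in pixels is half the picture's height over the tangent of half this angle, whatever the lens; pixels are square), "cx", "cy" (the principal point, pixels), "k1" (the pictures are not rectified: a ray, as slopes to the right and down, at radius r is drawn at 1 + k1 r^2 times it, then the intrinsics apply), "R" (3x3) and "t" (3): a world point X has camera coordinates R X + t. Camera axes: x right, y down, z forward; pixel columns grow to the right and rows downward; lengths in m; the calibration is good to about 2 mm. A picture is of the moment at which its call begins: read the wrist's pose just before it. calibration takes no time and is no camera call; for the wrist camera it gives the pose at the moment of the call.
- ctrl.sign_off(): hands the job in, once; it reports no verdict.
The state is a dict: "clock": time; "qpos": joint angles; "joint_vel": joint speeds; "joint_torque": joint torques, N m; "position": TCP position; "tcp_rot": TCP orientation; "contact_force": force on the tool from outside, world axes, zero at the start; "wrist_torque": the same for the moment, N m; "opening": opening from 0.0 (shut) to 1.0 (fully open).
Only numpy, scipy, OpenCV 4.12 (cv2) and the standard library are available. Lean on these libraries where they do the work, as an engineer would, in place of code of your own. Each camera call takes 0.05 s, during which the arm holds its last target.

## Working session

There is one attempt and no reset: what is moved stays moved. The work goes in short steps, Python scripts to look and compute and a tool call to move; the robot and the scene stay as the last step left them, time stands still between calls to the robot, and variables do not carry over. Pictures are saved under pics/ and viewed, and the job is handed in when it is done.

Besides the shell and the picture viewer there is one more tool, called after "Emit:" as a command line: name --argument value ..., lists and objects as JSON in quotes. send_rows: Moves the arm, as the interface text tells. Its arguments: {"type":"object","properties":{"series":{"type":"array"},"gripper":{"type":"number"},"newtons":{"type":"number"}},"required":["series"]}

```bash
ls; mkdir -p pics
python3 - <<'E'
from bench import ctrl
import cv2,numpy as np
print(ctrl.read_state())
for n in ["scene","top","wrist"]:
    c=ctrl.calibration(n); print(n,c)
    cv2.imwrite(f"pics/{n}0.png",ctrl.grab_frame(n)[:,:,::-1])
E
```

```text
pics
{'clock': 0.0, 'qpos': array([-1.31169572e+00,  9.18676400e-02,  1.23183756e+00, -9.31366750e-06,
        1.81981497e+00, -5.66946606e-02]), 'joint_vel': array([-0.00042941,  0.00057803,  0.00089291, -0.00216976, -0.00030393,
       -0.00050988]), 'joint_torque': array([-1.14102957e-03, -4.46447754e+01, -4.06447005e+01,  6.97049825e-02,
        2.92518554e-02, -1.42041035e-04]), 'position': array([ 0.18627153, -0.57006471,  0.22952891]), 'tcp_rot': array([ 9.87559768e-01,  1.57241142e-01, -1.01860161e-04, -9.58372621e-04]), 'contact_force': array([-0.60277278,  0.44181861,  0.25090861]), 'wrist_torque': array([ 0.02544214, -0.0095313 ,  0.01209658]), 'opening': 0.9987082702659823}
scene {'vfov': 44.86614860515787, 'cx': 318.9565301640607, 'cy': 197.04524074327065, 'k1': -0.05207482554260137, 'R': array([[ 0.38962776,  0.92089852, -0.01166729],
       [ 0.69396809, -0.30189606, -0.65365669],
       [-0.60547379,  0.24658606, -0.75670127]]), 't': array([-0.21425906, -0.30732086,  2.32630455])}
top {'vfov': 47.069127678212496, 'cx': 318.77525702355564, 'cy': 202.4977834998485, 'k1': 0.03696679506440339, 'R': array([[ 0.02759524, -0.99961747, -0.00184839],
       [-0.98929799, -0.02704523, -0.14338073],
       [ 0.1432759 ,  0.00578523, -0.98966588]]), 't': array([-0.03734202,  0.58470305,  1.73718967])}
wrist {'vfov': 67.60757600502488, 'cx': 325.2362524001608, 'cy': 203.4248099759792, 'k1': 0.01427936294061686, 'R': array([[ 0.31065087, -0.95052358, -0.00098341],
       [-0.90761114, -0.29693324,  0.29677039],
       [-0.28237926, -0.09129942, -0.95494836]]), 't': array([-0.59931855, -0.03559544,  0.39104613])}
```

View pics/scene0.png

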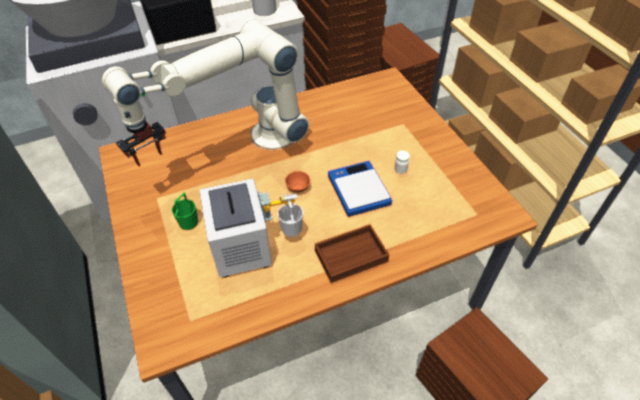

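View pics/top0.png

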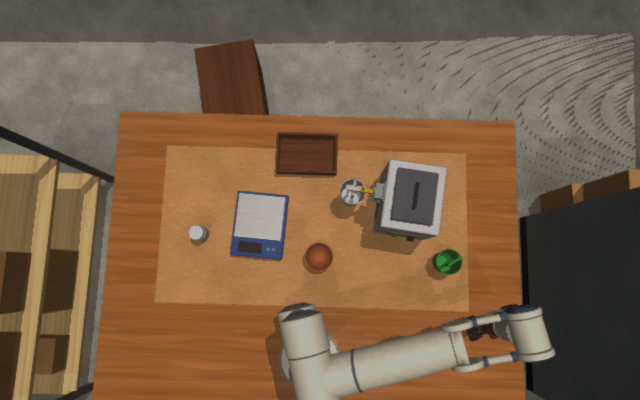

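View pics/wrist0.png

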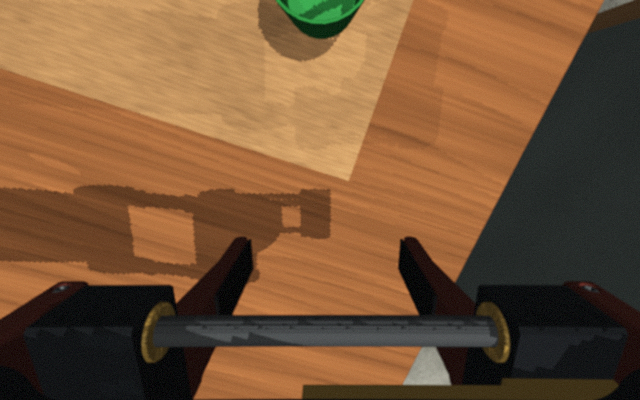

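The steel pail is at top (352,192) / scene (290,218), hanging on the yellow hook. The green one at top (447,262) / scene (185,210) is the decoy. I'll enlarge both to confirm.

```bash
cat > h.py <<'E'
import numpy as np,cv2
from bench import ctrl
from scipy.optimize import least_squares
def K(c):
    f=200/np.tan(np.radians(c["vfov"])/2); return f
def proj(c,X):
    X=np.atleast_2d(X); p=X@np.array(c["R"]).T+c["t"]; s=p[:,:2]/p[:,2:]
    r2=(s**2).sum(1,keepdims=True); return s*(1+c["k1"]*r2)*K(c)+[c["cx"],c["cy"]]
def ray(c,uv):
    s=(np.array(uv,float)-[c["cx"],c["cy"]])/K(c); d=s.copy()
    for _ in range(20): d=s/(1+c["k1"]*(d@d))
    R=np.array(c["R"]); v=R.T@np.array([*d,1]); return -R.T@np.array(c["t"]),v/np.linalg.norm(v)
def onz(c,uv,z):
    o,v=ray(c,uv); return o+v*(z-o[2])/v[2]
def tri(obs):
    f=lambda X:np.concatenate([(proj(c,X)[0]-uv) for c,uv in obs])
    r=least_squares(f,[0.5,-0.1,0.15]); return r.x,r.fun
def crop(img,x0,y0,x1,y1,s,name):
    cv2.imwrite("pics/"+name,cv2.resize(img[y0:y1,x0:x1],None,fx=s,fy=s,interpolation=cv2.INTER_CUBIC))
E
python3 - <<'E'
from h import *
a=cv2.imread("pics/scene0.png");b=cv2.imread("pics/top0.png")
crop(a,195,165,325,280,6,"s1.png"); crop(b,330,150,455,245,6,"t1.png")
crop(a,320,140,420,220,7,"s2.png"); crop(b,220,180,300,270,6,"t2.png")
E
```

```text
(no output)
```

View pics/s1.png

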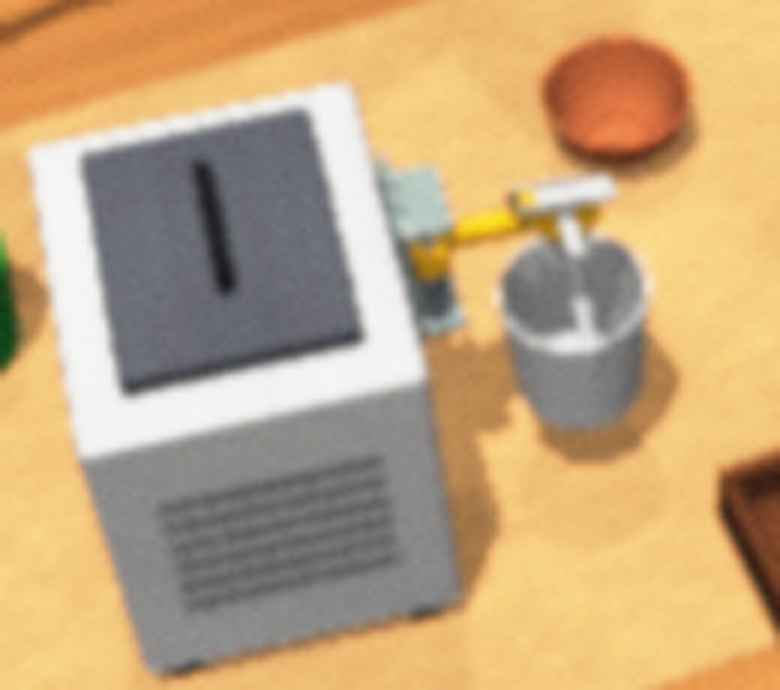

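View pics/t1.png

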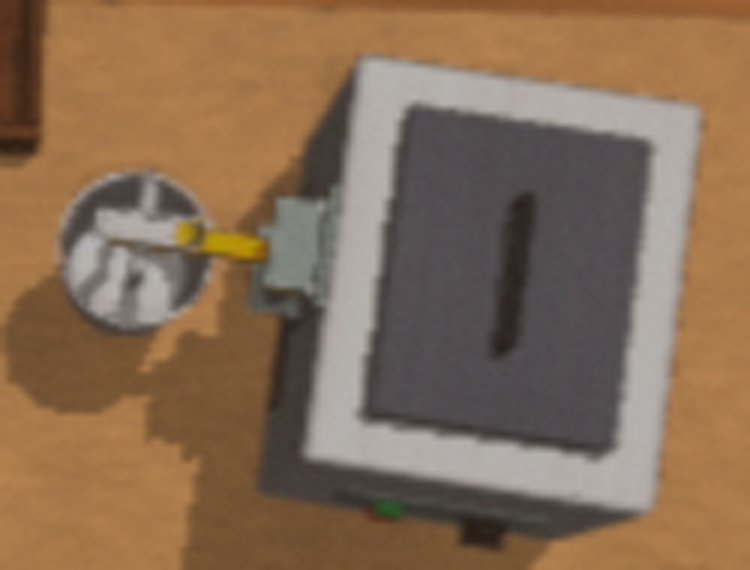

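View pics/t2.png

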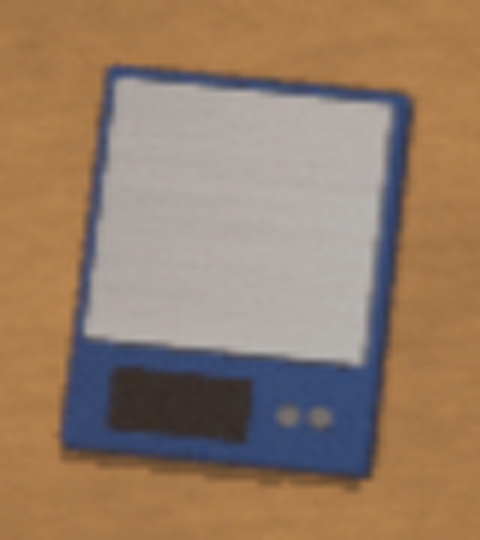

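View pics/s2.png

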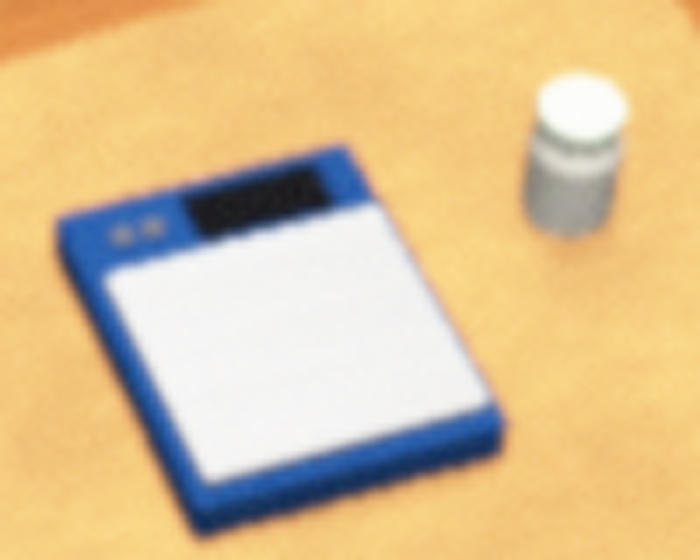

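```bash
cat > m1.py <<'E'
from h import *
S=ctrl.calibration("scene");T=ctrl.calibration("top")
cs=lambda u,v:np.array([195+(u+.5)/6-.5,165+(v+.5)/6-.5]); ct=lambda u,v:np.array([330+(u+.5)/6-.5,150+(v+.5)/6-.5])
c2=lambda u,v:np.array([220+(u+.5)/6-.5,180+(v+.5)/6-.5]); cs2=lambda u,v:np.array([320+(u+.5)/7-.5,140+(v+.5)/7-.5])
def Rz(a): return np.array([[np.cos(a),-np.sin(a),0],[np.sin(a),np.cos(a),0],[0,0,1]])
# sifter corners local: order
tc=[ct(*p) for p in [(360,58),(700,105),(650,512),(305,460)]]   # top: far-left, far-right, near-right, near-left
sc=[cs(*p) for p in [(425,380),(85,460),(32,148),(350,85)]]
L=np.array([[.12,.1,.275],[.12,-.1,.275],[-.12,-.1,.275],[-.12,.1,.275]])
def f(p):
    X=L@Rz(p[2]).T+[p[0],p[1],0]
    return np.concatenate([(proj(T,X)-tc).ravel(),(proj(S,X)-sc).ravel()])
r=least_squares(f,[.5,-.25,0]);print("sifter",r.x,r.fun.round(1))
sx,sy,ya=r.x
tp=[c2(*p) for p in [(115,78),(393,102),(362,367),(85,338)]]
sp=[cs2(*p) for p in [(495,403),(208,483),(104,272),(382,203)]]
L2=np.array([[.085,.09,.052],[.085,-.09,.052],[-.085,-.09,.052],[-.085,.09,.052]])
def g(p):
    X=L2@Rz(p[2]).T+[p[0],p[1],0]
    return np.concatenate([(proj(T,X)-tp).ravel(),(proj(S,X)-sp).ravel()])
r2=least_squares(g,[.5,.1,0]);print("scale",r2.x,r2.fun.round(1))
print("top/scene centre corners",[onz(T,u,.052).round(4) for u in tp],[onz(S,u,.052).round(4) for u in sp])
# hook points
R=Rz(ya)
def loc(X): return R.T@(np.array(X)-[sx,sy,0])
for n,a,b in [("lip",cs(612,185),ct(98,232)),("rim c",cs(574,292),ct(136,250)),("tip/brk",cs(445,170),ct(272,235))]:
    X,res=tri([(S,a),(T,b)]);print(n,X.round(4),res.round(1),"sifter frame",loc(X).round(4))
E
python3 m1.py
```

```text
sifter [ 0.58974497 -0.34300858 -0.12548258] [-0.2 -4.1  1.8 -3.3  1.9 -1.2 -0.4 -1.7  1.2 -3.5 -1.8 -3.3 -1.3 -3.4
  0.4 -4.3]
scale [ 0.52495053  0.2053786  -0.0711576 ] [-0.1 -0.5 -0.1  0.1  0.2 -0.2 -0.6  0.  -0.3 -0.3 -0.2 -0.5  0.1  0.5
 -0.4  0.2]
top/scene centre corners [array([0.6143, 0.2887, 0.052 ]), array([0.6036, 0.1093, 0.052 ]), array([0.433 , 0.1224, 0.052 ]), array([0.4467, 0.2988, 0.052 ])] [array([0.6183, 0.2893, 0.052 ]), array([0.6061, 0.1093, 0.052 ]), array([0.4311, 0.1222, 0.052 ]), array([0.4465, 0.3033, 0.052 ])]
lip [ 0.6101 -0.1128  0.2383] [-0.7  0.1 -0.6 -0.2] sifter frame [-0.0086  0.231   0.2383]
rim c [ 0.614  -0.1419  0.1549] [-0.2  0.  -0.2 -0.1] sifter frame [-0.0011  0.2026  0.1549]
tip/brk [ 0.6017 -0.2091  0.2873] [-0.1  0.  -0.  -0. ] sifter frame [-0.0049  0.1343  0.2873]
```

```bash
cat >> m1.py <<'E'
print('---')
def f(p):
    X=L@Rz(p[2]).T+[p[0],p[1],p[3]]
    return np.concatenate([(proj(T,X)-tc).ravel(),(proj(S,X)-sc).ravel()])
r=least_squares(f,[.5,-.25,0,0]);print("sifter",r.x,r.fun.round(1))
sx,sy,ya,_=r.x;R=Rz(ya)
H=lambda p,z: R@np.array([p[0],.205+p[1],0])+[sx,sy,z+p[2]]
print("seat xy",H((0,0,0),.221))
for z in (.211,.221,.231):
    pts=np.array([H(p,z) for p in [(0,0,0),(0,27,17),(8,-28,20),(-8,-28,20),(0,16,13.5)] for p in [np.array(p)/1000]])
    print(z,(6*(proj(S,pts)-[195,165])).round(0).tolist(),(6*(proj(T,pts)-[330,150])).round(0).tolist())
E
python3 m1.py | sed -n '/---/,$p'
```

```text
---
sifter [ 0.58471524 -0.34477423 -0.12519707 -0.02536716] [-0.8 -0.9  0.3 -0.2  0.5  0.9 -0.9  0.5  1.   0.2 -1.2  0.2 -0.7  0.5
  0.3 -0.4]
seat xy [ 0.61031364 -0.14137875  0.221     ]
0.211 [[564.0, 227.0], [606.0, 199.0], [519.0, 225.0], [513.0, 206.0], [588.0, 207.0]] [[138.0, 237.0], [94.0, 225.0], [191.0, 225.0], [187.0, 252.0], [113.0, 229.0]]
0.221 [[563.0, 216.0], [605.0, 188.0], [518.0, 214.0], [512.0, 195.0], [587.0, 196.0]] [[139.0, 234.0], [95.0, 222.0], [192.0, 222.0], [188.0, 249.0], [114.0, 226.0]]
0.231 [[562.0, 205.0], [604.0, 177.0], [517.0, 203.0], [511.0, 184.0], [587.0, 185.0]] [[141.0, 231.0], [96.0, 219.0], [194.0, 219.0], [190.0, 246.0], [115.0, 223.0]]
```

Emit:
send_rows --series '[0,0,0.9,0,0,1,0,0,0.9,0,0,1,0,0,0.9,0,0,1,0,0,0.9,0,0,1,0.5,0.5,0.9,0,0,1,0.8,0.85,0,0,0,1,0.8,0.85,0,0,0,1,0.8,0.85,0,0,0,1,0.8,0.85,0,0,0,1,0.8,0.85,0,0,0,1]' --gripper -1 --newtons 40

```text
clock: 1.4
position: [0.3681, -0.3752, 0.4087]
tcp_rot: [0.822, 0.569, -0.003, -0.005]
contact_force: [-0.0, -1.1, 0.1]
opening: 1.001
```

Run:
```python
from h import *
from scipy.spatial.transform import Rotation as Ro
s=ctrl.read_state();R=Ro.from_quat(s["tcp_rot"]).as_matrix();c=ctrl.calibration("wrist")
C=-np.array(c["R"]).T@c["t"]
print("cam in tool",R.T@(C-s["position"]),"axes",(R.T@np.array(c["R"]).T).round(3))
print(R.round(3), s["qpos"])
```

```text
cam in tool [ 8.23258219e-02 -8.91658026e-05 -1.53760259e-01] axes [[ 0.    -0.955 -0.298]
 [ 1.    -0.     0.001]
 [-0.001 -0.298  0.955]]
[[ 0.353  0.936 -0.011]
 [ 0.936 -0.353  0.006]
 [ 0.002 -0.012 -1.   ]] [-0.85685156  0.01636296  0.98355059 -0.00512225  2.15278324 -0.49909703]
```

Emit:
send_rows --series '[0.8,0.8,0,0,0,0.4,0.8,0.8,0,0,0,0.4,0.8,0.8,0,0,0,0.4,0.8,0.8,0,0,0,0.4,0.8,0.8,0,0,0,0.4,0.8,0.8,-0.2,0,0,0.4,0.8,0.8,-0.2,0,0,0.3,0.5,0.4,-0.2,0,0,0,0,0,0,0,0,0,0,0,0,0,0,0]'

```text
clock: 2.65
position: [0.6203, -0.1238, 0.3799]
tcp_rot: [0.745, 0.666, -0.005, -0.008]
contact_force: [-0.6, -0.1, 0.6]
opening: 1.0
```

Run:
```python
from h import *
s=ctrl.read_state();print(s["position"],s["tcp_rot"],s["contact_force"]);c=ctrl.calibration("wrist")
im=ctrl.grab_frame("wrist")[:,:,::-1];cv2.imwrite("pics/w2.png",im)
np.savez("w2.npz",**{k:np.array(v) for k,v in c.items()})
```

```text
[ 0.62033901 -0.12378227  0.37986081] [ 0.74545988  0.66648814 -0.00517657 -0.00750462] [-0.63162032 -0.06001814  0.64217044]
```

View pics/w2.png

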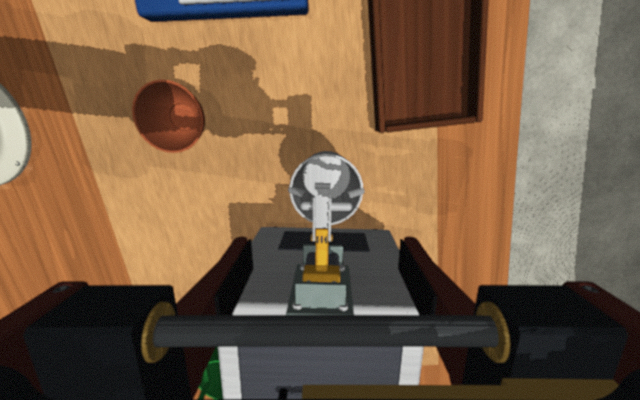

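Run:
```python
from h import *
im=cv2.imread("pics/w2.png")
crop(im,275,140,375,245,5.5,"w2c.png")
```

```text
(no output)
```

View pics/w2c.png

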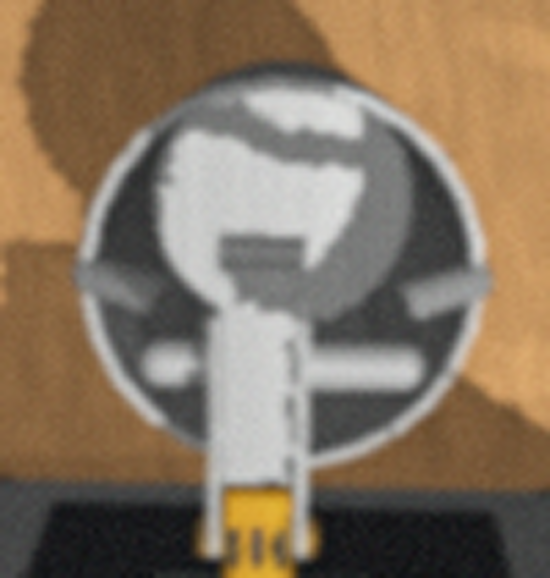

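Run:
```python
from h import *
c=dict(np.load("w2.npz"))
w=lambda u,v:(275+(u+.5)/5.5-.5,140+(v+.5)/5.5-.5)
for z in (.211,.216,.221,.226,.231):
    a=onz(c,w(143,365),z);b=onz(c,w(425,368),z);m=onz(c,w(284,367),z)
    l=onz(c,w(258,312),z+.017+.003)
    print(z,"bail",m.round(4),"len",np.linalg.norm(a-b).round(4),"ang",np.arctan2(*(b-a)[1::-1]).round(3),"lip",l.round(4),"lip-bail y",((l-m)@[.125,.992,0]).round(4), "x",((l-m)@[.992,-.125,0]).round(4))
# rim circle: left/right outer
for z in (.146,.151,.156,.161): print(z,np.linalg.norm(onz(c,w(80,275),z)-onz(c,w(490,275),z)).round(4),((onz(c,w(80,275),z)+onz(c,w(490,275),z))/2).round(4))
```

```text
0.211 bail [ 0.6163 -0.1448  0.211 ] len 0.0582 ang -0.117 lip [ 0.6135 -0.1269  0.231 ] lip-bail y 0.0174 x -0.005
0.216 bail [ 0.6165 -0.1432  0.216 ] len 0.0573 ang -0.117 lip [ 0.6138 -0.1255  0.236 ] lip-bail y 0.0172 x -0.0049
0.221 bail [ 0.6168 -0.1416  0.221 ] len 0.0564 ang -0.117 lip [ 0.6141 -0.1241  0.241 ] lip-bail y 0.017 x -0.0048
0.226 bail [ 0.617 -0.14   0.226] len 0.0555 ang -0.117 lip [ 0.6144 -0.1227  0.246 ] lip-bail y 0.0168 x -0.0047
0.231 bail [ 0.6172 -0.1384  0.231 ] len 0.0546 ang -0.117 lip [ 0.6148 -0.1214  0.251 ] lip-bail y 0.0166 x -0.0046
0.146 0.0999 [ 0.6158 -0.142   0.146 ]
0.151 0.0986 [ 0.616  -0.1407  0.151 ]
0.156 0.0973 [ 0.6162 -0.1394  0.156 ]
0.161 0.096 [ 0.6164 -0.1381  0.161 ]
```

Run:
```python
from h import *
c=dict(np.load("w2.npz"))
ex=np.array([.9925,-.122,0]);ey=np.array([.122,.9925,0])
for z,b in ((.216,[.6165,-.1432,.216]),(.221,[.6168,-.1416,.221]),(.226,[.617,-.14,.226])):
    s=np.array(b)-.0048*ex
    P=[s+ex*x+ey*y+[0,0,h] for x,y,h in [(-.008,.027,.020),(.008,.027,.020),(0,.03,.017),(-.008,-.028,.02),(.008,-.028,.02),(0,.021,.0135)]]
    print(z,((proj(c,P)-[275,140]+.5)*5.5).round(0).tolist())
```

```text
0.216 [[216.0, 261.0], [302.0, 263.0], [260.0, 243.0], [216.0, 533.0], [298.0, 535.0], [260.0, 284.0]]
0.221 [[215.0, 259.0], [302.0, 261.0], [259.0, 240.0], [215.0, 536.0], [298.0, 537.0], [260.0, 283.0]]
0.226 [[214.0, 257.0], [302.0, 259.0], [259.0, 238.0], [214.0, 539.0], [298.0, 540.0], [259.0, 281.0]]
```

```bash
cat >> h.py <<'E'
from scipy.spatial.transform import Rotation as Ro
def plan(target,yaw):
    """remaining shift (40mm units) and turn (5deg units) to TCP target, tool down with tool y at angle yaw"""
    s=ctrl.read_state();R=Ro.from_quat(s["tcp_rot"])
    y=np.array([np.cos(yaw),np.sin(yaw),0]);z=np.array([0,0,-1.]);x=np.cross(y,z)
    D=Ro.from_matrix(np.array([x,y,z]).T)*R.inv()
    print("shift u",((np.array(target)-s["position"])/.04).round(3),"turn u",(np.degrees(D.as_rotvec())/5).round(3),"pos",s["position"].round(4),"F",s["contact_force"].round(2),"M",s["wrist_torque"].round(2),"op",round(float(s["opening"]),3))
E
python3 -c "
from h import *
plan([.6167,-.142,.187],-.12)"
```

```text
shift u [-0.09  -0.453 -4.819] turn u [-0.052 -0.203 -0.092] pos [ 0.6203 -0.1239  0.3798] F [-0.66 -0.02  0.03] M [-0.07 -0.06  0.01] op 0.997
```

Emit:
send_rows --series '[-0.05,-0.25,0,-0.05,-0.2,-0.1,-0.05,-0.2,-0.3,0,0,0,0,0,-0.4,0,0,0,0,0,-0.4,0,0,0,0,0,-0.4,0,0,0,0,0,-0.4,0,0,0,0,0,-0.4,0,0,0,0,0,-0.4,0,0,0,0,0,0,0,0,0,0,0,0,0,0,0]'

```text
clock: 3.95
position: [0.6082, -0.1571, 0.2797]
tcp_rot: [0.755, 0.655, 0.005, 0.01]
contact_force: [-0.1, 0.9, 1.0]
opening: 0.998
```

Run:
```python
from h import *
plan([.6167,-.142,.187],-.12)
c=ctrl.calibration("wrist")
im=ctrl.grab_frame("wrist")[:,:,::-1];np.savez("w3.npz",**{k:np.array(v) for k,v in c.items()})
crop(im,220,130,420,290,4,"w3.png")
```

```text
shift u [ 0.213  0.378 -2.319] turn u [0.107 0.239 0.247] pos [ 0.6082 -0.1571  0.2797] F [-0.14  0.85  1.03] M [-0.   -0.03 -0.01] op 0.998
```

View pics/w3.png

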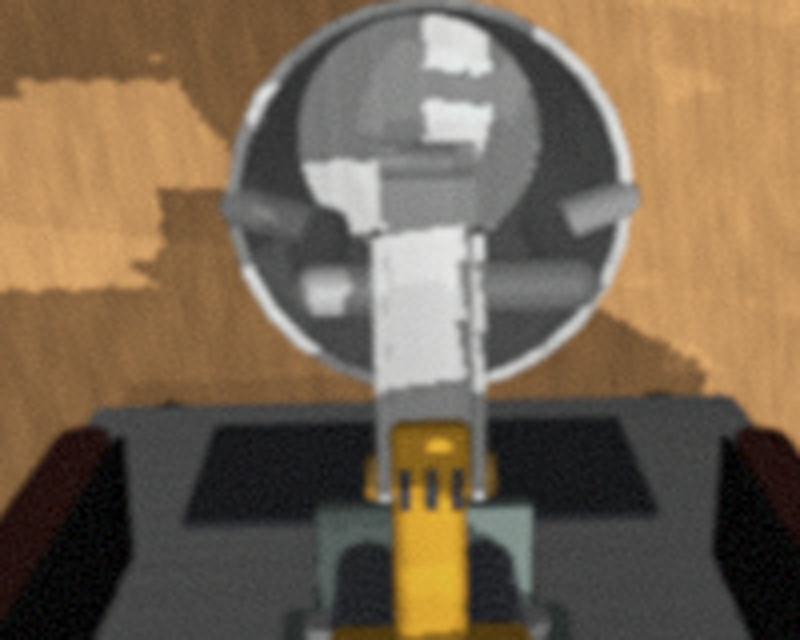

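Run:
```python
from h import *
c=dict(np.load("w3.npz")); c2=dict(np.load("w2.npz"))
w=lambda u,v:np.array((220+(u+.5)/4-.5,130+(v+.5)/4-.5))
for z in (.214,.219,.224):
    a=onz(c,w(300,290),z);b=onz(c,w(602,284),z)
    print(z,((a+b)/2).round(4),np.linalg.norm(a-b).round(4),np.arctan2(*(b-a)[1::-1]).round(3))
print(tri([(c,w(451,287)),(c2,np.array([326.2,206.3]))]))
```

```text
0.214 [ 0.6174 -0.1432  0.214 ] 0.058 -0.128
0.219 [ 0.6173 -0.1417  0.219 ] 0.0567 -0.128
0.224 [ 0.6173 -0.1401  0.224 ] 0.0554 -0.128
(array([ 0.61724849, -0.13794805,  0.23129309]), array([ 0.02787981,  0.22627745, -0.02804663, -0.34119025]))
```

Emit:
send_rows --series '[0.1,0.18,0,0.05,0.1,0.1,0.08,0.12,0,0.03,0.08,0.08,0,0,0,0,0,0,0,0,0,0,0,0,0,0,0,0,0,0,0,0,0,0,0,0,0,0,0,0,0,0,0,0,0,0,0,0,0,0,0,0,0,0,0,0,0,0,0,0]'

```text
clock: 5.25
position: [0.6164, -0.1444, 0.2814]
tcp_rot: [0.75, 0.662, 0.002, 0.003]
contact_force: [0.3, -0.4, -0.1]
opening: 1.003
```

```bash
python3 -c "
from h import *
plan([.617,-.1417,.187],-.122)"
```

```text
shift u [ 0.014  0.067 -2.359] turn u [0.031 0.073 0.029] pos [ 0.6164 -0.1444  0.2814] F [ 0.34 -0.36 -0.1 ] M [-0.02 -0.05 -0.04] op 1.003
```

Well aligned with about 1:1 response. Descending.

Emit:
send_rows --series '[0.01,0.06,-0.3,0.03,0.07,0.03,0,0,-0.3,0,0,0,0,0,-0.3,0,0,0,0,0,-0.3,0,0,0,0,0,-0.3,0,0,0,0,0,-0.3,0,0,0,0,0,-0.3,0,0,0,0,0,-0.1,0,0,0,0,0,0,0,0,0,0,0,0,0,0,0]'

```text
clock: 6.5
position: [0.6163, -0.1416, 0.1857]
tcp_rot: [0.749, 0.663, -0.001, -0.001]
contact_force: [-0.6, -0.2, 0.0]
opening: 0.999
```

Run:
```python
from h import *
plan([.617,-.1417,.187],-.122)
im=ctrl.grab_frame("wrist")[:,:,::-1]
crop(im,160,100,480,340,2.5,"w4.png")
```

```text
shift u [ 0.018 -0.002  0.034] turn u [-0.008 -0.025 -0.003] pos [ 0.6163 -0.1416  0.1857] F [-0.61 -0.24  0.02] M [-0.04 -0.09 -0.04] op 0.999
```

View pics/w4.png

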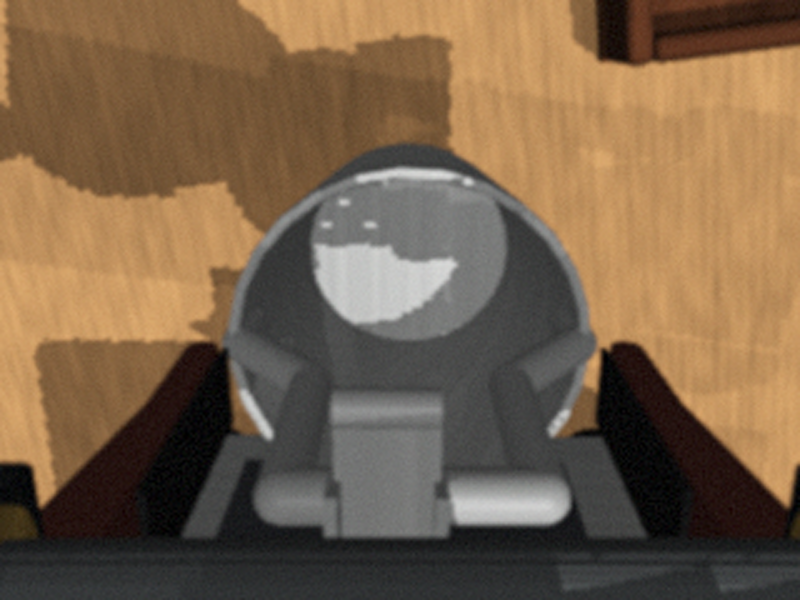

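Run:
```python
from h import *
c=ctrl.calibration("wrist")
w=lambda u,v:np.array((160+(u+.5)/2.5-.5,100+(v+.5)/2.5-.5))
for z in (.213,.217,.221,.225):
    a=onz(c,w(254,499),z);b=onz(c,w(571,499),z);print(z,((a+b)/2).round(4),np.linalg.norm(a-b).round(4))
```

```text
0.213 [ 0.6154 -0.1481  0.213 ] 0.0624
0.217 [ 0.6157 -0.1453  0.217 ] 0.0604
0.221 [ 0.6161 -0.1425  0.221 ] 0.0584
0.225 [ 0.6164 -0.1397  0.225 ] 0.0564
```

Emit:
send_rows --series '[0.02,0,0.06,0,0,0,0,0,0,0,0,0,0,0,0,0,0,0,0,0,0,0,0,0,0,0,0,0,0,0,0,0,0,0,0,0,0,0,0,0,0,0,0,0,0,0,0,0,0,0,0,0,0,0,0,0,0,0,0,0]' --gripper 1 --newtons 50

```text
clock: 7.8
position: [0.6171, -0.1417, 0.1892]
tcp_rot: [0.749, 0.663, -0.001, -0.001]
contact_force: [-1.8, 0.1, 0.0]
opening: 0.641
```

Run:
```python
from h import *
plan([.617,-.1417,.188],-.122)
im=ctrl.grab_frame("wrist")[:,:,::-1]
crop(im,160,100,480,340,2.5,"w5.png")
```

```text
shift u [-0.002  0.    -0.03 ] turn u [-0.004 -0.02  -0.002] pos [ 0.6171 -0.1417  0.1892] F [-1.79  0.09  0.04] M [-0.02  0.15  0.02] op 0.641
```

View pics/w5.png

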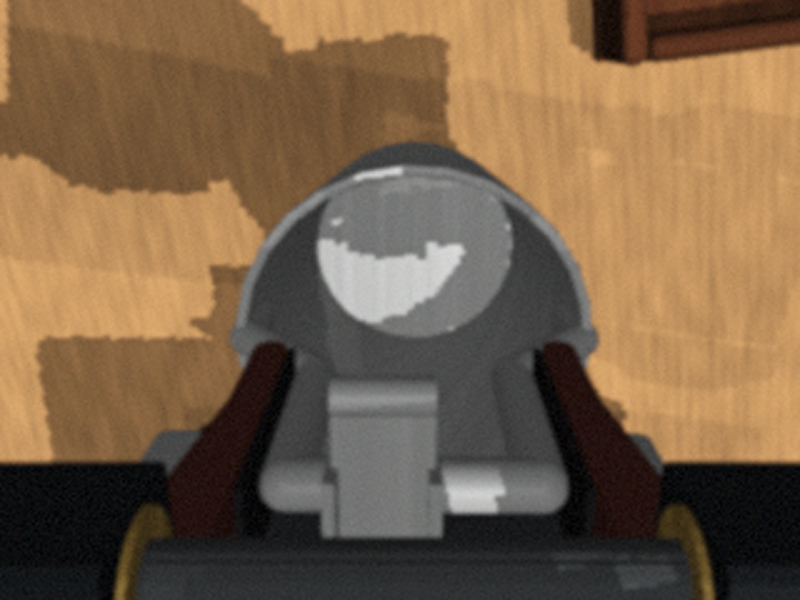

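Emit:
send_rows --series '[0,0,0.06,0,0,0,0,0,0.06,0,0,0,0,0,0.06,0,0,0,0,0,0.06,0,0,0,0,0,0.06,0,0,0,0,0,0,0,0,0,0,0,0,0,0,0,0,0,0,0,0,0,0,0,0,0,0,0,0,0,0,0,0,0]'

```text
clock: 9.1
position: [0.6169, -0.1417, 0.1991]
tcp_rot: [0.749, 0.663, -0.001, -0.002]
contact_force: [1.3, 1.1, -3.7]
opening: 0.641
```

```bash
cat > st.py <<'E'
from h import *
plan([.617,-.1417,.1892],-.122)
E
python3 st.py
```

```text
shift u [ 0.001 -0.001 -0.247] turn u [-0.015 -0.055 -0.002] pos [ 0.6169 -0.1417  0.1991] F [ 1.29  1.1  -3.7 ] M [-0.09 -0.09  0.02] op 0.641
```

Emit:
send_rows --series '[0,0,0.05,0,0,0,0,0,0.05,0,0,0,0,0,0.05,0,0,0,0,0,0,0,0,0,0,0,0,0,0,0,0,0,0,0,0,0,0,0,0,0,0,0,0,0,0,0,0,0,0,0,0,0,0,0,0,0,0,0,0,0]'

```text
clock: 10.35
position: [0.6169, -0.1416, 0.204]
tcp_rot: [0.749, 0.663, -0.002, -0.003]
contact_force: [0.8, -0.9, -6.6]
opening: 0.641
```

```bash
python3 st.py
```

```text
shift u [ 0.004 -0.002 -0.371] turn u [-0.021 -0.073 -0.002] pos [ 0.6169 -0.1416  0.204 ] F [ 0.79 -0.86 -6.62] M [-0.02 -0.22  0.03] op 0.641
```

Emit:
send_rows --series '[0,0,0.05,0,0,0,0,0,0.05,0,0,0,0,0,0,0,0,0,0,0,0,0,0,0,0,0,0,0,0,0,0,0,0,0,0,0,0,0,0,0,0,0,0,0,0,0,0,0,0,0,0,0,0,0,0,0,0,0,0,0]'

```text
clock: 11.6
position: [0.6165, -0.1415, 0.2073]
tcp_rot: [0.749, 0.663, -0.002, -0.004]
contact_force: [0.1, -0.1, -7.3]
opening: 0.644
```

```bash
cat > st.py <<'E'
from h import *
F=[]
for i in range(5):
    im=ctrl.grab_frame("wrist");F.append(ctrl.read_state()["contact_force"])
print("Favg",np.mean(F,0).round(2),np.std(F,0).round(2))
plan([.617,-.1417,.1892],-.122)
crop(im[:,:,::-1],160,100,480,340,2.5,"wl.png")
E
python3 st.py
```

```text
Favg [ 0.87 -0.92 -7.91] [0.3  0.3  0.25]
shift u [ 0.012 -0.005 -0.452] turn u [-0.027 -0.093 -0.003] pos [ 0.6165 -0.1415  0.2073] F [ 0.77 -1.12 -7.89] M [-0.08 -0.25  0.01] op 0.643
```

View pics/wl.png

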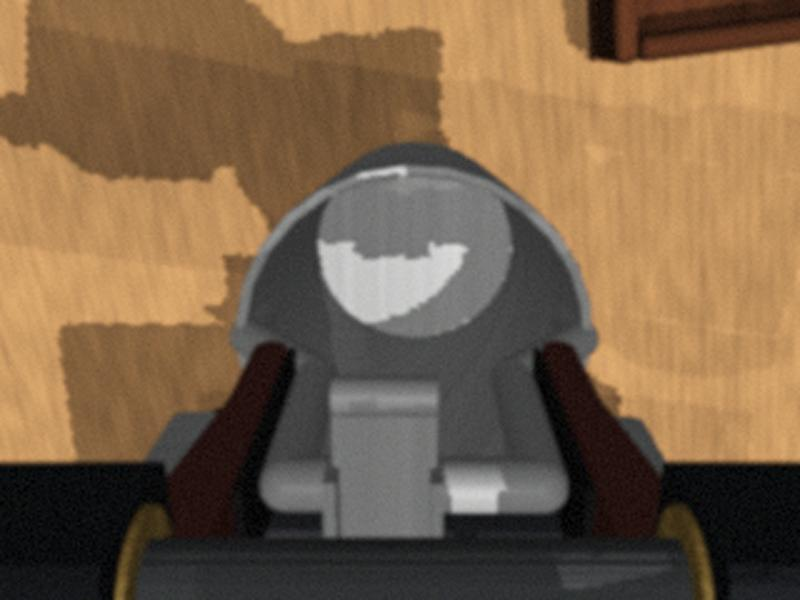

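The image is unchanged relative to the hook, so the hook is still following (18 mm up, about 7.9 N transferred).

Emit:
send_rows --series '[0,0,0.05,0,0.03,0,0,0,0.05,0,0.03,0,0,0,0,0,0,0,0,0,0,0,0,0,0,0,0,0,0,0,0,0,0,0,0,0,0,0,0,0,0,0,0,0,0,0,0,0,0,0,0,0,0,0,0,0,0,0,0,0]'

```text
clock: 13.1
position: [0.6159, -0.1412, 0.2103]
tcp_rot: [0.749, 0.663, -0.005, -0.007]
contact_force: [0.3, 0.4, -8.3]
opening: 0.638
```

```bash
python3 st.py
```

```text
Favg [ 0.13  0.08 -8.89] [0.37 0.42 0.56]
shift u [ 0.028 -0.012 -0.527] turn u [-0.038 -0.19  -0.003] pos [ 0.6159 -0.1412  0.2103] F [-0.01  0.49 -7.98] M [-0.07 -0.15 -0.02] op 0.639
```

View pics/wl.png

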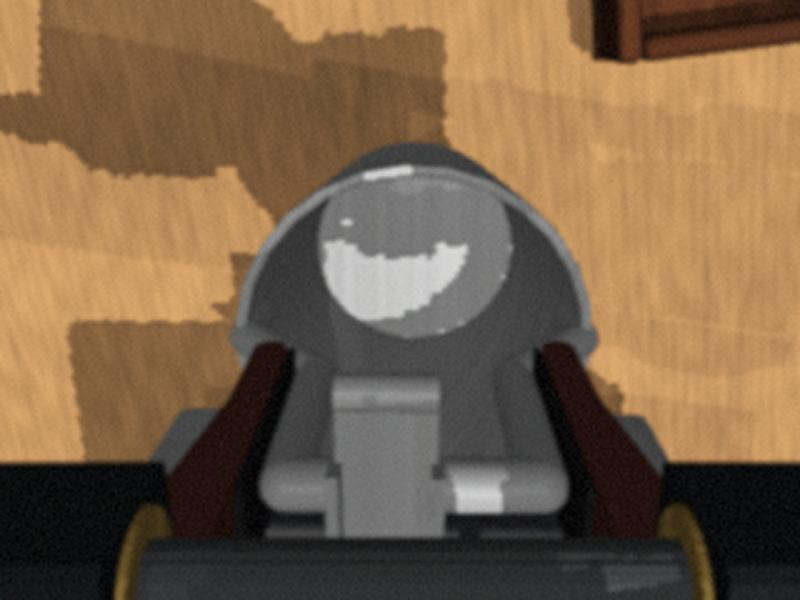

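Emit:
send_rows --series '[0,0,0.06,-0.02,-0.08,0,0,0,0.06,0,-0.08,0,0,0,0,0,0,0,0,0,0,0,0,0,0,0,0,0,0,0,0,0,0,0,0,0,0,0,0,0,0,0,0,0,0,0,0,0,0,0,0,0,0,0,0,0,0,0,0,0]'

```text
clock: 14.6
position: [0.6158, -0.1413, 0.2154]
tcp_rot: [0.749, 0.663, -0.0, -0.001]
contact_force: [0.2, -0.9, -9.0]
opening: 0.64
```

```bash
python3 st.py
```

```text
Favg [ 0.01 -0.32 -8.86] [0.19 0.6  0.5 ]
shift u [ 0.03  -0.012 -0.655] turn u [-0.016 -0.022 -0.003] pos [ 0.6158 -0.1412  0.2154] F [ 0.34  0.55 -8.74] M [-0.02 -0.05 -0.  ] op 0.641
```

View pics/wl.png

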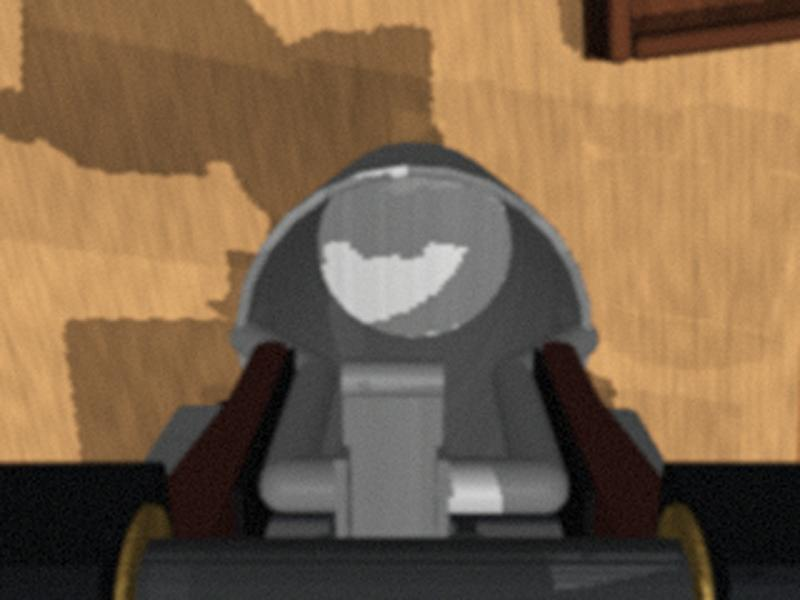

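Emit:
send_rows --series '[0,0,0.06,0,0,0,0,0,0.06,0,0,0,0,0,0.03,0,0,0,0,0,0,0,0,0,0,0,0,0,0,0,0,0,0,0,0,0,0,0,0,0,0,0,0,0,0,0,0,0,0,0,0,0,0,0,0,0,0,0,0,0]'

```text
clock: 16.1
position: [0.6157, -0.1412, 0.2211]
tcp_rot: [0.749, 0.663, -0.001, -0.002]
contact_force: [-0.1, -0.8, -10.0]
opening: 0.636
```

```bash
python3 st.py
```

```text
Favg [ -0.06   0.17 -10.  ] [0.59 0.46 0.58]
shift u [ 0.032 -0.012 -0.797] turn u [-0.02  -0.033 -0.003] pos [ 0.6157 -0.1412  0.2211] F [-0.13 -0.48 -9.34] M [-0.08 -0.11 -0.02] op 0.637
```

Emit:
send_rows --series '[0,0,0.04,0,-0.02,0,0,0,0.04,0,-0.02,0,0,0,0,0,0,0,0,0,0,0,0,0,0,0,0,0,0,0,0,0,0,0,0,0,0,0,0,0,0,0,0,0,0,0,0,0,0,0,0,0,0,0,0,0,0,0,0,0]'

```text
clock: 17.6
position: [0.6157, -0.1411, 0.222]
tcp_rot: [0.749, 0.663, 0.0, -0.002]
contact_force: [2.0, -0.3, -14.0]
opening: 0.639
```

```bash
python3 st.py
```

```text
Favg [  1.6   -0.23 -13.28] [0.29 0.22 0.25]
shift u [ 0.033 -0.015 -0.821] turn u [-0.031 -0.02  -0.005] pos [ 0.6157 -0.1411  0.222 ] F [  1.95   0.03 -13.05] M [-0.11 -0.3  -0.01] op 0.641
```

View pics/wl.png

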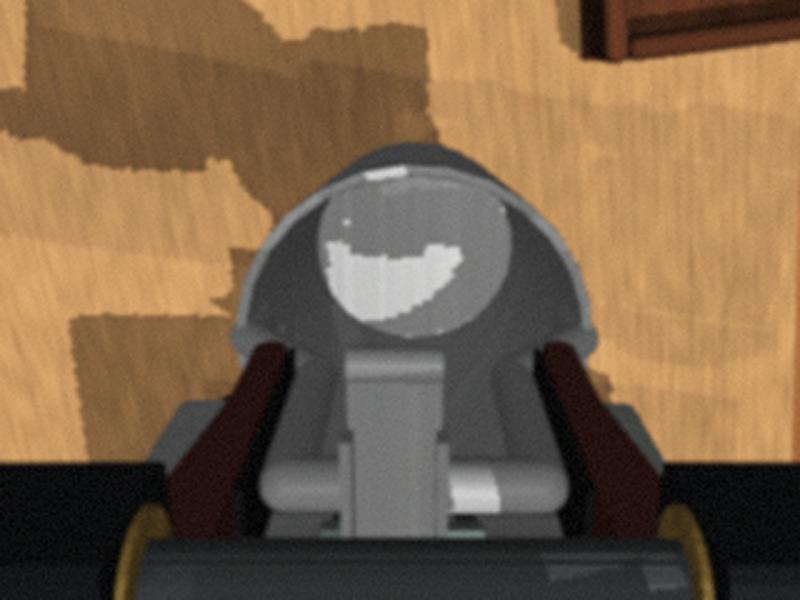

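Emit:
send_rows --series '[0,0,0.05,0,0,0,0,0,0.05,0,0,0,0,0,0,0,0,0,0,0,0,0,0,0,0,0,0,0,0,0,0,0,0,0,0,0,0,0,0,0,0,0,0,0,0,0,0,0,0,0,0,0,0,0,0,0,0,0,0,0]'

```text
clock: 19.1
position: [0.6156, -0.141, 0.2247]
tcp_rot: [0.749, 0.663, -0.0, -0.002]
contact_force: [1.9, -0.2, -15.4]
opening: 0.643
```

```bash
python3 st.py
```

```text
Favg [  2.19  -0.08 -15.18] [0.33 0.64 0.46]
shift u [ 0.036 -0.019 -0.888] turn u [-0.039 -0.041 -0.006] pos [ 0.6156 -0.141   0.2247] F [  2.63   0.55 -15.3 ] M [-0.06 -0.4  -0.  ] op 0.642
```

Emit:
send_rows --series '[0,0,0.06,0,-0.02,0,0,0,0.06,0,-0.02,0,0,0,0,0,0,0,0,0,0,0,0,0,0,0,0,0,0,0,0,0,0,0,0,0,0,0,0,0,0,0,0,0,0,0,0,0,0,0,0,0,0,0,0,0,0,0,0,0]'

```text
clock: 20.6
position: [0.6156, -0.1411, 0.2279]
tcp_rot: [0.749, 0.663, 0.001, -0.002]
contact_force: [3.7, -1.2, -18.2]
opening: 0.642
```

```bash
python3 st.py
```

```text
Favg [  3.28  -0.51 -18.12] [0.54 0.47 0.48]
shift u [ 0.036 -0.014 -0.968] turn u [-0.043 -0.021 -0.004] pos [ 0.6156 -0.1411  0.2279] F [  4.12  -0.62 -18.23] M [-0.2  -0.55  0.02] op 0.641
```

View pics/wl.png

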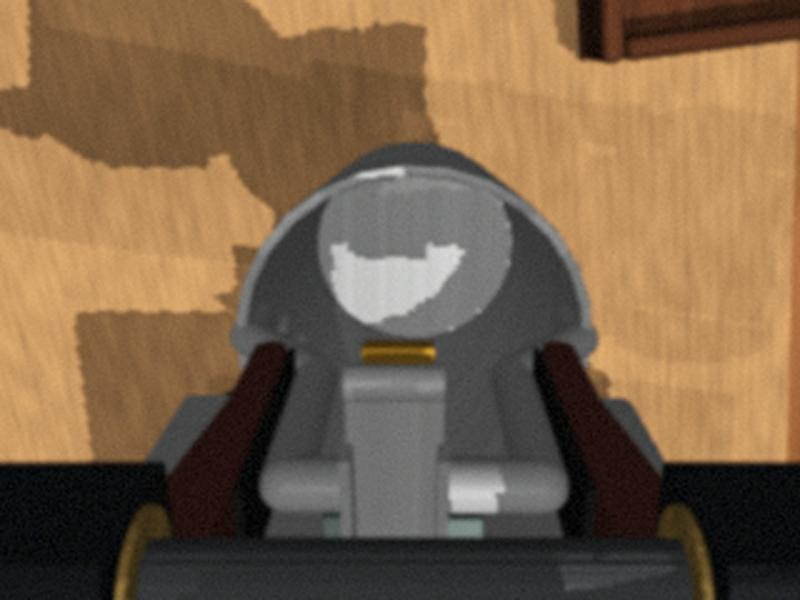

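Emit:
send_rows --series '[0,0.0,0.02,0,-0.01,0,0.01,0.06,0.01,0,0,0,0.01,0.06,0,0,0,0,0.01,0.06,0,0,0,0,0,0.06,0,0,0,0,0,0,0,0,0,0,0,0,0,0,0,0,0,0,0,0,0,0,0,0,0,0,0,0,0,0,0,0,0,0]'

```text
clock: 22.1
position: [0.6156, -0.1319, 0.2302]
tcp_rot: [0.749, 0.662, -0.0, -0.002]
contact_force: [-0.6, -1.2, -16.3]
opening: 0.641
```

```bash
python3 st.py
```

```text
Favg [ -0.09  -2.44 -16.36] [0.56 0.53 0.22]
shift u [ 0.035 -0.245 -1.026] turn u [-0.023 -0.03   0.014] pos [ 0.6156 -0.1319  0.2302] F [ -0.96  -3.14 -16.43] M [-0.42 -0.11  0.02] op 0.641
```

View pics/wl.png

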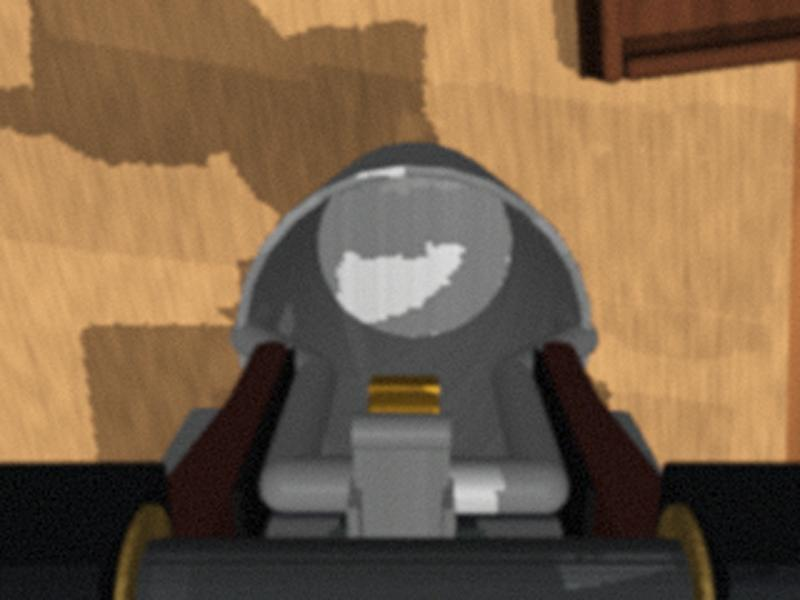

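Emit:
send_rows --series '[0.01,0.06,0,0,0,0,0.01,0.06,0,0,0,0,0.01,0.06,0,0,0,0,0.01,0.06,0,0,0,0,0,0,0,0,0,0,0,0,0,0,0,0,0,0,0,0,0,0,0,0,0,0,0,0,0,0,0,0,0,0,0,0,0,0,0,0]'

```text
clock: 23.6
position: [0.6175, -0.1212, 0.2317]
tcp_rot: [0.749, 0.662, 0.0, -0.001]
contact_force: [-0.2, -0.3, -15.5]
opening: 0.641
```

```bash
python3 st.py
```

```text
Favg [ -0.72  -1.13 -14.54] [0.36 0.22 0.35]
shift u [-0.012 -0.511 -1.062] turn u [-0.024 -0.009  0.008] pos [ 0.6175 -0.1212  0.2317] F [ -0.75  -0.92 -14.71] M [-0.26 -0.03  0.04] op 0.644
```

View pics/wl.png

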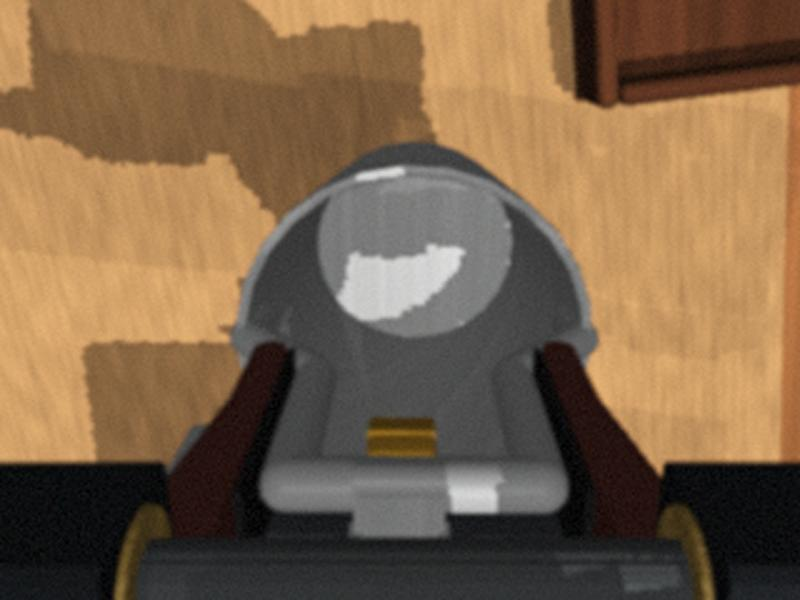

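Emit:
send_rows --series '[0.01,0.06,0,0,0,0,0.01,0.06,0,0,0,0,0,0.06,0,0,0,0,0.01,0.06,0,0,0,0,0,0,0,0,0,0,0,0,0,0,0,0,0,0,0,0,0,0,0,0,0,0,0,0,0,0,0,0,0,0,0,0,0,0,0,0]'

```text
clock: 25.1
position: [0.6191, -0.1105, 0.2326]
tcp_rot: [0.749, 0.663, 0.001, -0.0]
contact_force: [0.6, 0.3, -13.0]
opening: 0.644
```

```bash
python3 st.py
```

```text
Favg [  0.73   0.93 -13.06] [0.6  0.28 0.38]
shift u [-0.053 -0.78  -1.086] turn u [-0.024  0.011  0.001] pos [ 0.6191 -0.1105  0.2326] F [-1.000e-02  7.600e-01 -1.257e+01] M [ 0.09 -0.14 -0.06] op 0.641
```

View pics/wl.png

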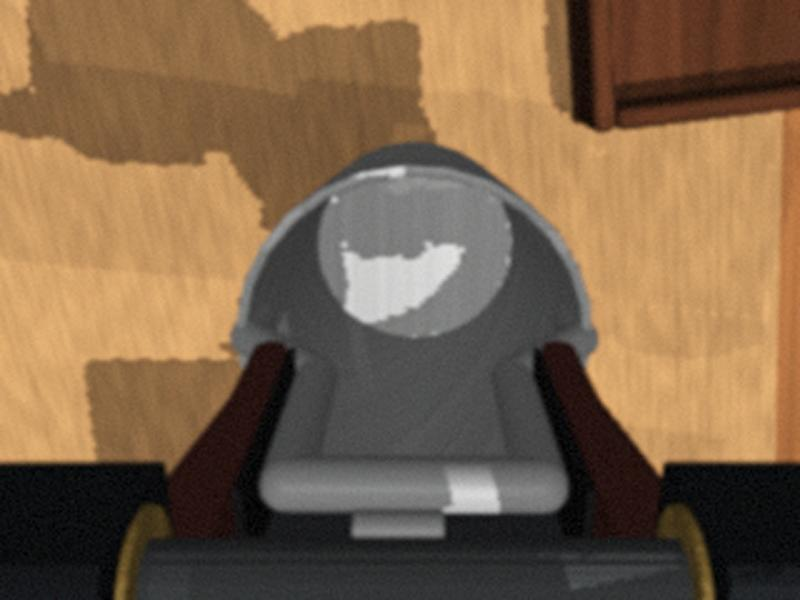

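Emit:
send_rows --series '[0.01,0.07,0,0,0,0,0.01,0.07,0,0,0,0,0.01,0.07,0,0,0,0,0.01,0.07,0,0,0,0,0.01,0.07,0,0,0,0,0.01,0.07,0,0,0,0,0,0,0,0,0,0,0,0,0,0,0,0,0,0,0,0,0,0,0,0,0,0,0,0]'

```text
clock: 26.6
position: [0.6223, -0.0932, 0.236]
tcp_rot: [0.749, 0.662, 0.002, 0.002]
contact_force: [-1.3, 0.4, -9.6]
opening: 0.637
```

```bash
python3 st.py
python3 - <<'E'
from h import *
crop(ctrl.grab_frame("scene")[:,:,::-1],200,150,330,260,6,"sc6.png")
E
```

```text
Favg [ 0.36  0.18 -9.1 ] [0.33 0.33 0.34]
shift u [-0.134 -1.214 -1.172] turn u [-0.001  0.073  0.007] pos [ 0.6224 -0.0931  0.2361] F [ 0.61  0.66 -8.83] M [-0.02 -0.07 -0.01] op 0.642
```

View pics/wl.png

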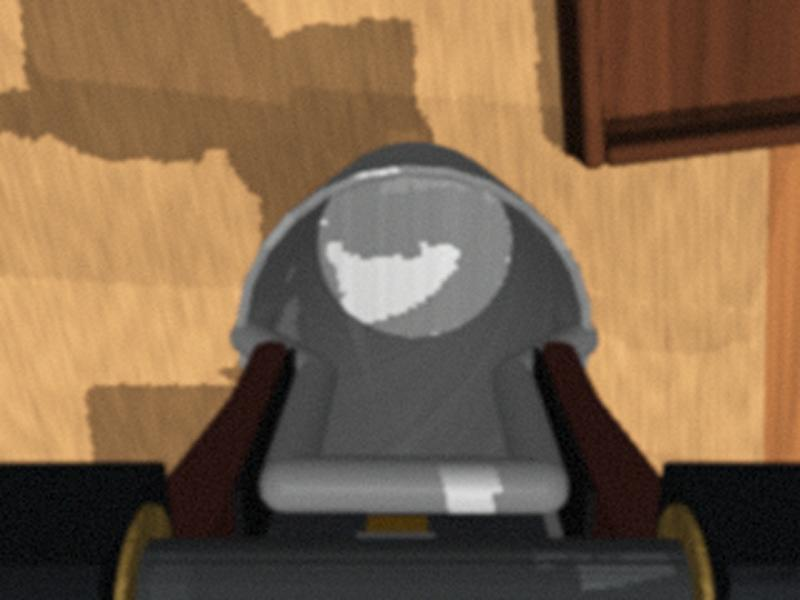

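View pics/sc6.png

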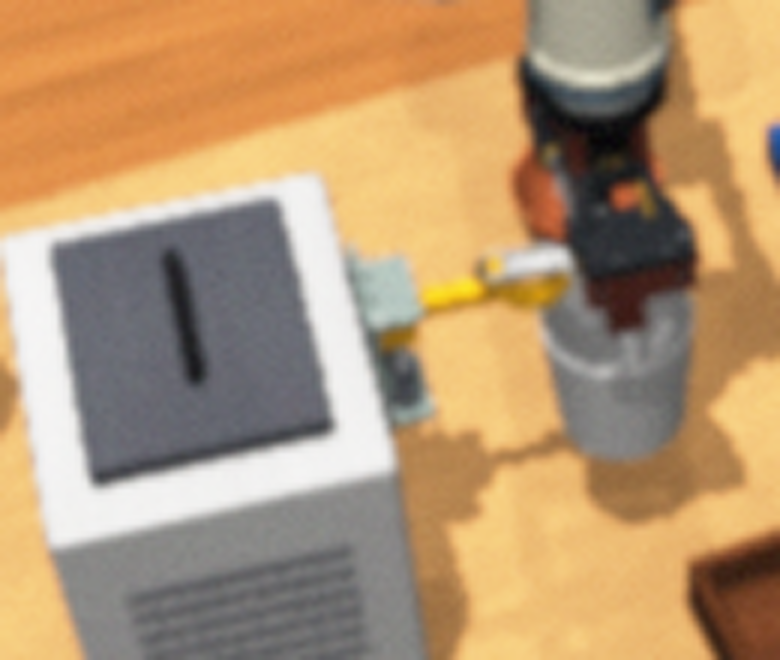

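Emit:
send_rows --series '[0.03,0.2,0.1,0,0.02,0,0,0.35,0.1,0,0.02,0,-0.1,0.5,0.1,0,0,0,-0.17,0.5,0.1,0,0,0,-0.2,0.5,0,0,0,0,-0.2,0.5,0,0,0,0,-0.2,0.5,0,0,0,0,-0.2,0.45,0,0,0,0,-0.15,0.35,0,0,0,0,-0.1,0.2,0,0,0,0]'

```text
clock: 28.15
position: [0.5662, 0.082, 0.2539]
tcp_rot: [0.748, 0.663, 0.002, 0.001]
contact_force: [-0.1, -0.6, -9.2]
opening: 0.641
```

```bash
cat > st2.py <<'E'
from h import *
im=ctrl.grab_frame("wrist")
plan([.525,.2054,.179],-.122)
cv2.imwrite("pics/wl.png",im[:,:,::-1])
E
python3 st2.py
```

```text
shift u [-1.021  3.062 -1.876] turn u [-0.028  0.038 -0.033] pos [0.5658 0.0829 0.254 ] F [-0.37  1.17 -9.24] M [0.05 0.1  0.01] op 0.636
```

View pics/wl.png

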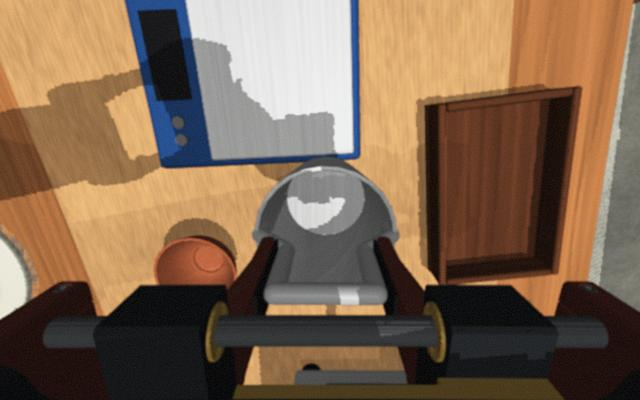

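The pail is held straight and nothing was disturbed; the scale is ahead. Moving over it, yawing slightly to match.

Emit:
send_rows --series '[-0.1,0.25,0,0,0.02,0,-0.14,0.4,0,0,0,0,-0.16,0.5,0,0,0,0,-0.16,0.5,0,0,0,0,-0.16,0.5,0,0,0,0,-0.14,0.4,0,0,0,0,-0.08,0.25,0,0,0,0,-0.03,0.1,0,0,0,0,0,0,0,0,0,0,0,0,0,0,0,0]'

```text
clock: 29.45
position: [0.5251, 0.2042, 0.2535]
tcp_rot: [0.749, 0.662, 0.001, -0.0]
contact_force: [-1.1, -0.8, -9.4]
opening: 0.642
```

```bash
python3 st2.py
```

```text
shift u [-0.003  0.032 -1.864] turn u [-0.018  0.015  0.009] pos [0.5251 0.2041 0.2535] F [-0.77 -0.83 -8.43] M [-0.12 -0.06 -0.06] op 0.638
```

Emit:
send_rows --series '[0,0.03,-0.1,0,0,0,0,0,-0.2,0,0,0,0,0,-0.25,0,0,0,0,0,-0.25,0,0,0,0,0,-0.25,0,0,0,0,0,-0.2,0,0,0,0,0,-0.1,0,0,0,0,0,0,0,0,0,0,0,0,0,0,0,0,0,0,0,0,0]'

```text
clock: 30.75
position: [0.5252, 0.2044, 0.1949]
tcp_rot: [0.75, 0.662, 0.0, -0.0]
contact_force: [0.9, -0.3, -9.5]
opening: 0.641
```

```bash
python3 st2.py
python3 - <<'E'
from h import *
a=ctrl.grab_frame("scene")[:,:,::-1];b=ctrl.grab_frame("top")[:,:,::-1]
crop(a,310,110,420,220,5,"s7.png");crop(b,210,170,310,270,5,"t7.png")
E
```

```text
shift u [-0.005  0.025 -0.401] turn u [-0.012  0.005  0.027] pos [0.5252 0.2044 0.195 ] F [ 0.27 -0.4  -8.17] M [-0.04 -0.08 -0.06] op 0.641
```

View pics/wl.png

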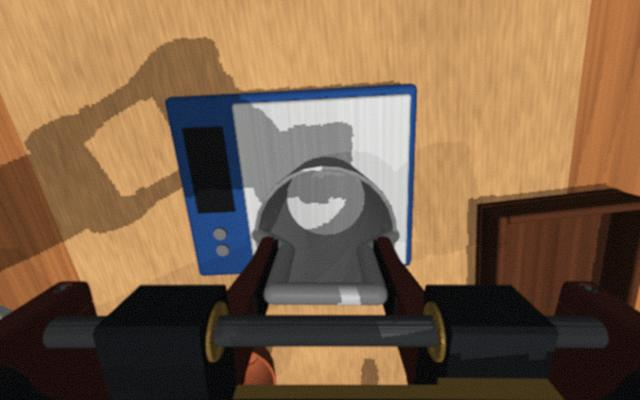

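View pics/s7.png

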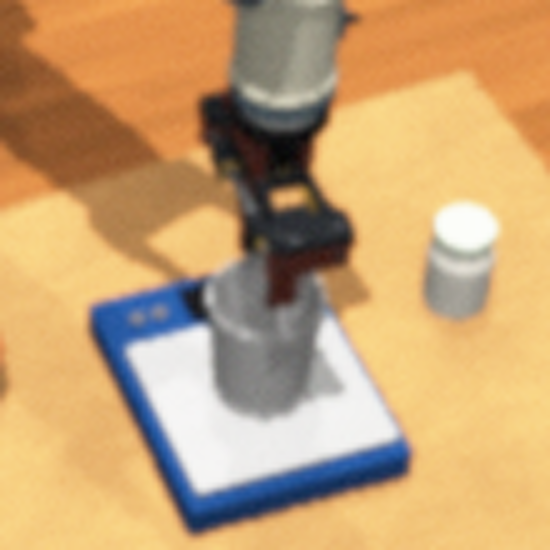

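View pics/t7.png

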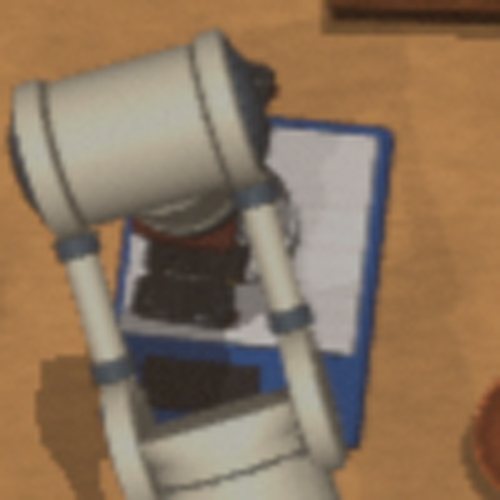

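Run:
```python
from h import *
S=ctrl.calibration("scene");th=np.linspace(0,2*np.pi,73)
for z in (.058,.064,.068,.072):
    p=(proj(S,np.c_[.525+.04*np.cos(th),.2044+.04*np.sin(th),0*th+z])-[310,110])*5
    i=p[:,1].argmax();q=(proj(S,np.c_[.525+.048*np.cos(th),.2044+.048*np.sin(th),0*th+z+.095])-[310,110])*5
    print(z,"bottom",p[i].round(0),"L/R",p[:,0].min().round(0),p[:,0].max().round(0),"rim L/R",q[:,0].min().round(0),q[:,0].max().round(0),q[:,1].min().round(0))
```

```text
0.058 bottom [260. 420.] L/R 210.0 307.0 rim L/R 205.0 325.0 262.0
0.064 bottom [260. 415.] L/R 211.0 307.0 rim L/R 205.0 325.0 257.0
0.068 bottom [260. 412.] L/R 211.0 307.0 rim L/R 206.0 326.0 254.0
0.072 bottom [260. 409.] L/R 211.0 308.0 rim L/R 206.0 326.0 250.0
```

Emit:
send_rows --series '[0,0.02,-0.08,0,0,0.02,0,0,-0.08,0,0,0,0,0,-0.06,0,0,0,0,0,-0.03,0,0,0,0,0,0,0,0,0,0,0,0,0,0,0,0,0,0,0,0,0,0,0,0,0,0,0,0,0,0,0,0,0,0,0,0,0,0,0]'

```text
clock: 32.15
position: [0.5252, 0.2052, 0.1843]
tcp_rot: [0.749, 0.663, 0.0, -0.0]
contact_force: [0.8, 0.3, -8.8]
opening: 0.639
```

```bash
cat > st3.py <<'E'
from h import *
F=[]
for i in range(4):
    im=ctrl.grab_frame("wrist");F.append(ctrl.read_state()["contact_force"])
print("Favg",np.mean(F,0).round(2))
plan([.525,.2054,.179],-.122)
E
python3 st3.py
```

```text
Favg [ 0.28  0.08 -9.05]
shift u [-0.005  0.004 -0.131] turn u [-0.011  0.003  0.005] pos [0.5252 0.2052 0.1842] F [ 0.07  0.2  -9.4 ] M [-0.08 -0.05  0.05] op 0.642
```

Emit:
send_rows --series '[0,0,-0.04,0,0,0,0,0,-0.04,0,0,0,0,0,-0.02,0,0,0,0,0,0,0,0,0,0,0,0,0,0,0,0,0,0,0,0,0,0,0,0,0,0,0,0,0,0,0,0,0,0,0,0,0,0,0,0,0,0,0,0,0]'

```text
clock: 33.6
position: [0.5252, 0.2052, 0.18]
tcp_rot: [0.749, 0.662, 0.0, -0.0]
contact_force: [-0.3, -0.5, -8.0]
opening: 0.641
```

```bash
python3 st3.py
```

```text
Favg [ 0.01  0.4  -8.89]
shift u [-0.004  0.004 -0.023] turn u [-0.012  0.003  0.005] pos [0.5252 0.2052 0.1799] F [ 0.26 -0.15 -8.67] M [-0.09 -0.05  0.02] op 0.636
```

Emit:
send_rows --series '[0,0,-0.03,0,0,0,0,0,-0.03,0,0,0,0,0,0,0,0,0,0,0,0,0,0,0,0,0,0,0,0,0,0,0,0,0,0,0,0,0,0,0,0,0,0,0,0,0,0,0,0,0,0,0,0,0,0,0,0,0,0,0]'

```text
clock: 35.05
position: [0.5252, 0.2052, 0.1775]
tcp_rot: [0.749, 0.663, 0.001, -0.0]
contact_force: [-0.6, 0.4, -7.4]
opening: 0.643
```

```bash
python3 st3.py
```

```text
Favg [-0.35  0.46 -8.23]
shift u [-0.006  0.004  0.037] turn u [-0.012  0.006  0.005] pos [0.5252 0.2052 0.1775] F [-0.66  0.25 -8.77] M [-0.1  -0.04 -0.03] op 0.64
```

Emit:
send_rows --series '[0,0,-0.03,0,0,0,0,0,-0.03,0,0,0,0,0,0,0,0,0,0,0,0,0,0,0,0,0,0,0,0,0,0,0,0,0,0,0,0,0,0,0,0,0,0,0,0,0,0,0,0,0,0,0,0,0,0,0,0,0,0,0]'

```text
clock: 36.5
position: [0.5252, 0.2053, 0.1775]
tcp_rot: [0.749, 0.663, 0.001, 0.0]
contact_force: [-1.6, -0.8, -4.4]
opening: 0.644
```

```bash
python3 st3.py
```

```text
Favg [-1.4  -0.86 -4.05]
shift u [-0.004  0.002  0.037] turn u [-0.021  0.027  0.003] pos [0.5252 0.2053 0.1775] F [-1.67 -0.86 -3.67] M [-0.18  0.46  0.  ] op 0.638
```

Emit:
send_rows --series '[0,0,-0.03,0,0,0,0,0,-0.03,0,0,0,0,0,0,0,0,0,0,0,0,0,0,0,0,0,0,0,0,0,0,0,0,0,0,0,0,0,0,0,0,0,0,0,0,0,0,0,0,0,0,0,0,0,0,0,0,0,0,0]'

```text
clock: 37.95
position: [0.5251, 0.2053, 0.1775]
tcp_rot: [0.749, 0.663, 0.002, 0.0]
contact_force: [-1.6, -1.1, 0.2]
opening: 0.64
```

```bash
python3 st3.py
```

```text
Favg [-3.04 -1.1   0.79]
shift u [-0.002  0.001  0.036] turn u [-0.029  0.046  0.002] pos [0.5251 0.2054 0.1775] F [-3.54 -0.88  0.04] M [-0.22  0.98  0.05] op 0.644
```

The pail stands with its full weight on the scale. Releasing.

Emit:
send_rows --series '[0,0,0,0,0,0,0,0,0,0,0,0,0,0,0,0,0,0,0,0,0,0,0,0,0,0,0,0,0,0,0,0,0,0,0,0,0,0,0,0,0,0,0,0,0,0,0,0,0,0,0,0,0,0,0,0,0,0,0,0]' --gripper -1

```text
clock: 39.4
position: [0.5274, 0.2059, 0.1787]
tcp_rot: [0.749, 0.663, 0.006, 0.002]
contact_force: [-1.1, -0.0, -0.3]
opening: 1.001
```

```bash
python3 st3.py; python3 st2.py
```

```text
Favg [-0.33 -0.19 -0.27]
shift u [-0.06  -0.013  0.008] turn u [-0.051  0.126  0.006] pos [0.5274 0.2059 0.1787] F [-0.71  0.61 -0.35] M [-0.02 -0.04  0.05] op 1.0
shift u [-0.06  -0.014  0.008] turn u [-0.051  0.126  0.005] pos [0.5274 0.2059 0.1787] F [-0.23 -0.22 -0.05] M [ 0.01 -0.1   0.02] op 1.001
```

View pics/wl.png

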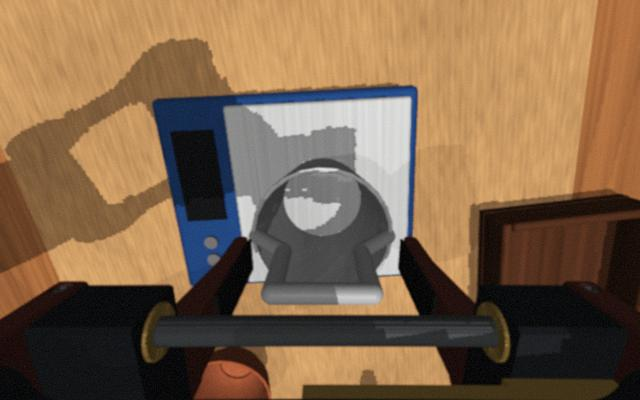

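Fingers are clear on both sides. Going straight up, then back so the cameras can see.

Emit:
send_rows --series '[-0.03,0,0.1,0,0.05,0,-0.02,0,0.2,0,0.05,0,0,0,0.3,0,0,0,0,0,0.4,0,0,0,0,0,0.5,0,0,0,0,0,0.5,0,0,0,0,0,0.5,0,0,0,0,0,0.5,0,0,0,0,0,0.3,0,0,0,0,0,0,0,0,0]'

```text
clock: 40.9
position: [0.5254, 0.206, 0.3242]
tcp_rot: [0.749, 0.663, 0.006, 0.001]
contact_force: [-0.3, 0.7, -0.2]
opening: 1.002
```

Emit:
send_rows --series '[-0.4,0,0,0,0,0,-0.6,-0.1,0,0,0,0,-0.6,-0.2,0,0,0,0,-0.6,-0.2,0,0,0,0,-0.4,-0.2,0,0,0,0,-0.2,-0.2,0,0,0,0,0,0,0,0,0,0,0,0,0,0,0,0,0,0,0,0,0,0,0,0,0,0,0,0]'

```text
clock: 42.15
position: [0.4107, 0.1689, 0.3175]
tcp_rot: [0.749, 0.662, 0.001, -0.001]
contact_force: [-0.0, 0.3, -0.3]
opening: 0.999
```

```bash
python3 st2.py;  python3 - <<'E'
from h import *
a=ctrl.grab_frame("scene")[:,:,::-1];b=ctrl.grab_frame("top")[:,:,::-1]
cv2.imwrite("pics/s8.png",a);cv2.imwrite("pics/t8.png",b)
crop(a,225,140,425,280,4,"s8c.png");crop(b,190,120,390,270,4,"t8c.png")
E
```

```text
shift u [ 2.859  0.913 -3.461] turn u [-0.045  0.003  0.008] pos [0.4106 0.1689 0.3174] F [ 0.31 -0.19  0.33] M [-0.03 -0.07 -0.05] op 1.0
```

View pics/s8c.png

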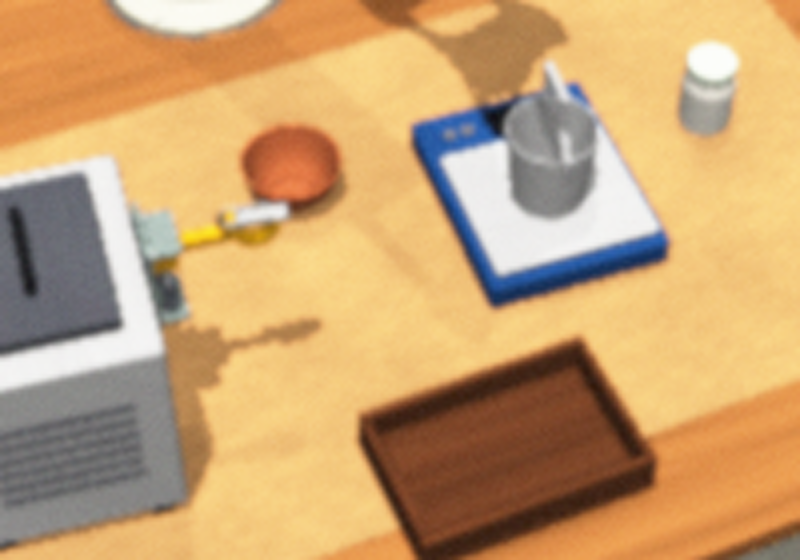

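View pics/t8c.png

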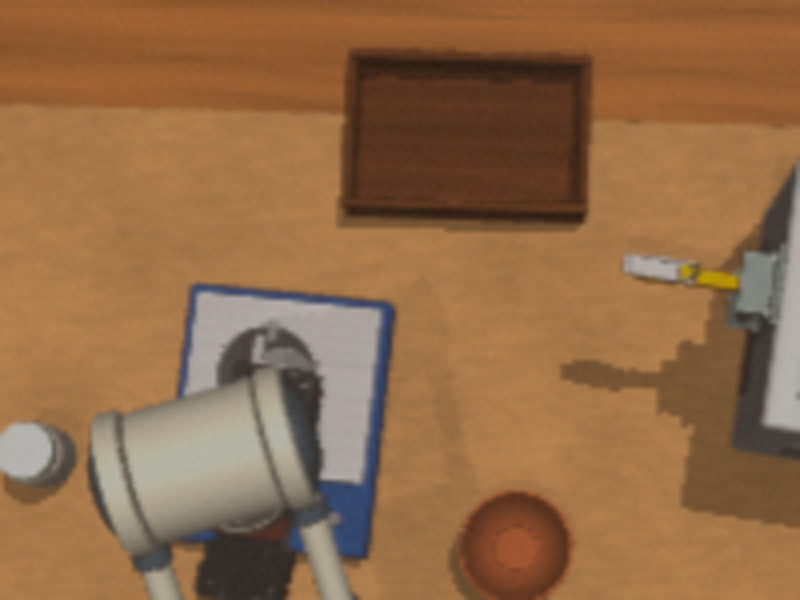

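View pics/s8.png

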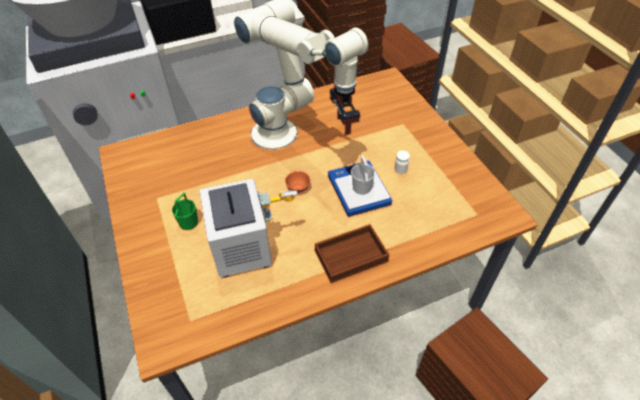

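Run:
```python
from h import *
S=ctrl.calibration("scene");th=np.linspace(0,2*np.pi,145)
for x,y in ((.525,.2054),(.515,.2054),(.525,.215)):
    q=(proj(S,np.c_[x+.04*np.cos(th),y+.04*np.sin(th),0*th+.052])-[225,140]+.5)*4
    r=(proj(S,np.c_[x+.048*np.cos(th),y+.048*np.sin(th),0*th+.147])-[225,140]+.5)*4
    print(x,y,"foot bottom",q[q[:,1].argmax()].round(),"LR",q[:,0].min().round(),q[:,0].max().round(),"rim",r.min(0).round(),r.max(0).round())
a=cv2.imread("pics/s8.png");crop(a,340,145,390,205,10,"s9.png")
```

```text
0.525 0.2054 foot bottom [552. 222.] LR 511.0 588.0 rim [507.  96.] [602. 165.]
0.515 0.2054 foot bottom [548. 215.] LR 507.0 583.0 rim [503.  89.] [598. 158.]
0.525 0.215 foot bottom [560. 219.] LR 519.0 596.0 rim [515.  93.] [611. 162.]
```

View pics/s9.png

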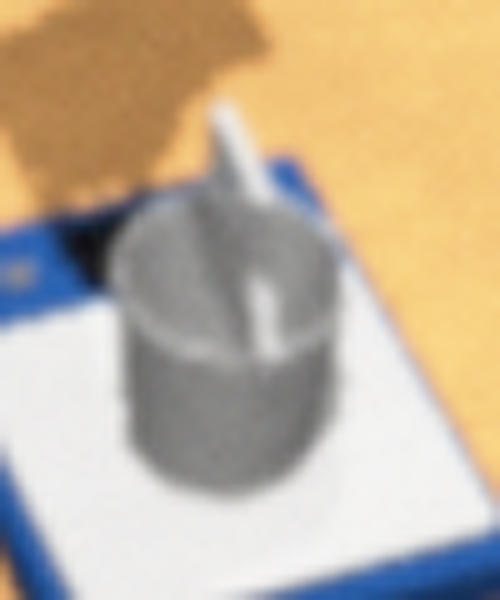

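```bash
python3 -c "
from bench import ctrl
s=ctrl.read_state();print(s['clock'],s['contact_force']);print(ctrl.sign_off())"
```

```text
42.3 [0.44275413 0.55960419 0.26770577]
the job is handed in; nothing more can be done
None
```

The steel pail is off the hook and standing upright on the blue scale's platform. I handed the job in at 42.3 s with the gripper clear; sign-off reported no verdict.

- **Unhooking:** I gripped the bail across both legs and lifted in small steps. The hook followed up about 20 mm, and the pail's weight read about 8.9 N. The bar pressed the keeper open at about 9.2 N in the last reading before drawing out (it bends above 15 N). I then drew it out over the tip and under the lip. In the pictures afterwards the keeper is shut.
- **Placing:** I lowered the pail until the scale took its weight and then opened the fingers. It did not drop.
- **Last checks:** By the scene camera the pail is upright and about 3 to 7 mm towards the scale's display from the platform centre. The foot and rim outlines disagree slightly on the exact amount, and I left it there. The bowl, tray and jar look unmoved in the pictures. Wrist force was near zero.

One small surprise: on opening, the arm sprang about 2 mm sideways as strain came off, which may explain part of the offset.

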